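# Close the shelf shutter from the kiosk's hold-to-run station

## Task

Closing time: lower the middle shutter, the one over the bottle shelves. On the selecting station press the square control-on button right in and let it come out, then do the same with the middle one of the three round shutter selectors; then, on the hold-to-run station, press DOWN (the end button nearest you) right in and keep it there: the shutter runs only while it is held, so finish with the button still held fully in. One button at a time, with no more than a firm thumb's push (never over 40 N), no other button pressed in, and leave the bottles and other things on the counter where they are.

Things in the scene. Friction and masses are not known exactly. Their poses are not given: they have to be found in the camera images.
- select_box: Selecting station: grey box fixed to the counter, 90 x 215 (y) x 60 mm high, origin centre of underside, yaw within 25 degrees. Four black buttons in a row along y, 46 mm apart; from its left (+y; x points away from the worker): the square control-on button, then round selectors 1, 2, 3, with one, two, three pips on the metal plates beside them.
- run_box: Hold-to-run station: grey box fixed to the counter, 200 (x, away from the worker) x 85 x 60 mm high, origin centre of underside, yaw within 25 degrees, left or right of the selecting station. Three black buttons in a row along x, 55 mm apart: DOWN nearest the worker, the STOP mushroom, UP farthest.
- control_on_top (a point): Centre of the top face of the square control-on button (28 x 28 mm, top 12 mm above the box lid, 72 mm above the counter when out); pressed straight down. Axes as select_box.
- control_on (a joint): Control-on button. Value: how far it is pressed, in m, from 0 (out) to 0.006 (stop, still 3 mm proud of its bezel). Spring return, 2 N to start, 6 N at the stop.
- shutter2_top (a point): Centre of the top face of selector 2, the middle one of the three round selectors and next but one to the square button (24 mm diameter, top 72 mm above the counter when out); pressed straight down. Axes as select_box.
- shutter2 (a joint): Selector of shutter 2, the shelf shutter. Value: how far it is pressed, in m, from 0 (out) to 0.006. Spring return, 2 N to start, 6 N at the stop.
- shutter1 (a joint): Selector of shutter 1, between the square button and selector 2. As shutter2; not wanted here.
- shutter3 (a joint): Selector of shutter 3, at the end of the row. As shutter2; not wanted here.
- down_top (a point): Centre of the top face of the DOWN button (32 mm diameter, top 16 mm above the box lid, 76 mm above the counter when out; a metal arrow on it points towards the worker); pressed straight down. Axes as run_box.
- down (a joint): DOWN button (hold to run). Value: how far it is pressed, in m, from 0 (out) to 0.008 (stop, still 5 mm proud of its bezel). Spring return, 3 N to start, 9 N at the stop.
- up (a joint): UP button, same head as DOWN, arrow pointing away from the worker. As down; not wanted here.
- stop (a joint): STOP button, a mushroom head of 40 mm diameter, top 81 mm above the counter. Value: how far it is pressed, in m, from 0 (out) to 0.006. Spring return; not wanted here.
- mini_a: Miniature spirit bottle, 36 mm diameter, 110 mm high, standing between the stations. Leave alone. Origin: centre of its foot.
- mini_b: Another miniature, same size, standing farther off between the stations. Leave alone. Origin: centre of its foot.
- till_roll: Roll of till paper standing on end, 56 mm diameter, 80 mm high, at the right. Leave alone. Origin: centre of its foot.
- coin_dish: Steel coin dish, 120 mm diameter, 22 mm high, at the left. Leave alone. Origin: centre of its foot.
- corkscrew: Folded waiter's corkscrew, 138 x 23 x 16 mm, lying near the robot. Leave alone. Origin: centre of its underside.
- calculator: Desk calculator, 160 x 115 x 25 mm, lying at the far side. Leave alone. Origin: centre of its underside.

How it is judged:
On the way, in this order (a step that is already met when the one before it is completed fails the run):
1. the square control-on button is pressed in (value of joint control_on above 0.0045 m), for 0.1 s.
2. control-on has come out again and selector 2 is pressed in (value of joint control_on below 0.0015 m and value of joint shutter2 above 0.0045 m), for 0.1 s.
3. selector 2 has come out again and DOWN is pressed in (value of joint shutter2 below 0.0015 m and value of joint down above 0.0065 m), for 0.3 s.
At the end, for the whole second after the job is handed in: DOWN is held steadily at least 6.5 mm in (of 8 mm) by the robot's fingers, pushing with more than 4 N; every other button is out (under 1.5 mm); no bottle or other thing on the counter has moved 20 mm from its place (all of step 3 and velocity of joint down between -0.02 and 0.02 m/s and contact force between run_box and the fingers above 4 N and value of joint each of control_on, shutter1, shutter3, up, stop below 0.0015 m and distance of each of mini_a, mini_b, till_roll, coin_dish, corkscrew, calculator from where it was at the start of the episode below 0.02 m); the arm keeps its last pose, push and grip.
It fails at once if a button that is not wanted (selector 1, selector 3, UP or STOP) is pressed in more than 2.5 mm (value of joint any of shutter1, shutter3, up, stop above 0.0025 m).
It fails at once if two buttons are pressed in (over 2.5 mm) at the same time (value of joint each of control_on, shutter2 above 0.0025 m or value of joint each of control_on, down above 0.0025 m or value of joint each of shutter2, down above 0.0025 m).
It fails at once if a station is pushed with more than 40 N (contact force between any of select_box, run_box and anything else above 40 N).
It fails at once if a bottle or other thing on the counter is moved 20 mm or more (distance of any of mini_a, mini_b, till_roll, coin_dish, corkscrew, calculator from where it was at the start of the episode above 0.02 m).
It also fails if it takes over 48 s, if anything falls off the work surface, if the arm or the gripper's body presses on something with over 40 N, if the wrist force passes 120 N, or if a joint passes its speed limit or range.

## Robot

A 6-joint arm with a two-finger parallel gripper is mounted at the origin on the work surface. World frame = base frame: x ahead of the robot, y to its left, z up, the work surface at z = 0. Lengths are in m, angles in rad, forces in N, time in s.
With the tool pointing down it reaches from about 0.4 to 0.825 m from the base axis. Payload 7 kg.
Tool frame: the origin (TCP) lies at the very end of the fingers, on their centre line; the grasp point (between the pads) lies 19 mm behind it; z points along the fingers, x is the direction in which the jaws open and shut, and the axes are right-handed (so a half turn about z gives the same grasp; the last joint's range is limited). The gripper opens to 88 mm and grips with 3 to 60 N. Pads are 19 mm wide; open, the fingers measure 130 mm over their backs; the gripper's body (78 mm by 193 mm) begins 47 mm behind the grasp point.
Start: joints at [1.388, 0.359, 0.012, 0, -1.224, -0.288], TCP at [0.306, 0.602, 0.227] pointing down, gripper open.
Joint ranges: [-3.07, 3.07], [-1.43, 2.12], [-1.02, 1.25], [-3.03, 1.67], [-3.05, -0], [-3.03, 3.03]. Speed limits (rad/s): [2.39, 2.39, 3.01, 3.14, 3.14, 3.14].

## Interface

Orientations are given as [roll, pitch, yaw] about the fixed x, y, z axes, in that order (R = Rz(yaw) Ry(pitch) Rx(roll)).
In Python, from station import telemetry, grab_frame, arm, regions_of, pinpoint gives the robot as it stands. The module is installed in compiled form; this text tells all that it offers.
- The arm moves only by the shell command python3 -m inch 'ROWS' [FORCE]. ROWS is text: rows parted by semicolons, each of 7 numbers parted by spaces: the opening, from 0 (shut) to 1 (fully open), then the shift along the world's x, y, z in cm, then the turn, a rotation vector about the world's x, y, z in degrees. A call has 1 to 12 rows; each row is the pose to reach, as a shift and turn from the pose measured when the call began; what a row does not reach only later rows make up. A row lasts 1/8 s, in which the tool goes at most 62.5 mm and 10.7 degrees, less where a joint would pass 70% of its speed; a pose out of reach is approached as far as the arm can. A call with a gripper value outside its range is refused whole. The fingers move at their own pace and stop on an object; FORCE is the grip in N (left out, the last holds). Time passes only in rows, so rows that repeat a pose let the fingers close. It gives the time, the measured TCP pose, the force and the opening at its end, in the units of the state.
- telemetry.get_state(): the state, without advancing time (a new reading comes with each control period).
- grab_frame(name): name is "side" or "top" or "wrist"; returns a dict with "pixels" (420x560x3 uint8, red, green, blue), "fx", "fy", "cx", "cy" (pixels), "dist_coeffs" ([k1, k2, p1, p2, k3] as OpenCV has them; the pictures are not rectified), "R" (3x3) and "t" (3): a world point X has camera coordinates R X + t. Camera axes: x right, y down, z forward; pixel columns grow to the right and rows downward; lengths in m; the calibration is good to about 2 mm. A picture is of the moment at which its call begins. There is no depth.
- arm.job_done(): hands the job in, once; it reports no verdict.
Trained networks look in the newest picture that a camera, given by its name, has taken for a name from the list of things; names that differ only in an ending like _2 or _b are one class to them, and where a whole thing is asked for, a point or a joint stands for the part that bears it (a point fixed in the world has none). Each returns a list of dicts, best first, with "p" (0 to 1); they miss things now and then, are a little off and sometimes report something else, mostly with a low value. They report only what shows in the picture. A call takes as long as a camera call.
- regions_of(camera, name): "pixels" (420x560 bool, what is visible of it) and "bbox" ([left, top, right, bottom] in pixels, round what is visible of it).
- pinpoint(camera, name): "location" ([column, row] in pixels: a listed point, or the origin of a listed thing).
The state is a dict: "t": time; "q": joint angles; "qd": joint speeds; "joint_efforts": joint torques, N m; "eef_pos": TCP position; "ee_rot": TCP orientation; "force": force on the tool from outside, world axes, zero at the start; "moment": the same for the moment, N m; "width": finger opening in m.
Only numpy, scipy, OpenCV 4.12 (cv2) and the standard library are available. Lean on these libraries where they do the work, as an engineer would, in place of code of your own. Each camera call takes 0.05 s, during which the arm holds its last target. There are 200 camera calls.

## Working session

There is one attempt and no reset: what is moved stays moved. The work goes in short steps, Python scripts to look and compute and a shell command to move; the robot and the scene stay as the last step left them, time stands still between calls to the robot, and variables do not carry over. Pictures are saved under pics/ and viewed, about 8 in all and at most 12, crops included, and the job is handed in when it is done.

```bash
mkdir -p pics; cat > h.py <<'E'
import numpy as np, cv2
from station import telemetry, grab_frame, arm, regions_of, pinpoint
def ray(f,uv):
    K=np.array([[f['fx'],0,f['cx']],[0,f['fy'],f['cy']],[0,0,1]])
    p=cv2.undistortPoints(np.array([[uv]],float),K,np.array(f['dist_coeffs'],float))[0,0]
    R=np.array(f['R']);t=np.array(f['t'])
    return -R.T@t, R.T@np.array([p[0],p[1],1])
def atz(f,uv,z):
    c,d=ray(f,uv); return c+d*(z-c[2])/d[2]
def proj(f,X):
    K=np.array([[f['fx'],0,f['cx']],[0,f['fy'],f['cy']],[0,0,1]])
    return cv2.projectPoints(np.array(X,float).reshape(-1,3),cv2.Rodrigues(np.array(f['R']))[0],np.array(f['t'],float),K,np.array(f['dist_coeffs'],float))[0][:,0]
def save(f,n): cv2.imwrite('pics/'+n,np.ascontiguousarray(f['pixels'][:,:,::-1]))
E
python3 - <<'E'
from h import *
Z=dict(control_on_top=.072,shutter2_top=.072,down_top=.076,select_box=0,run_box=0,mini_a=0,till_roll=0,coin_dish=0,corkscrew=0,calculator=0)
s=telemetry.get_state();print(s)
for c in('top','side'):
    f=grab_frame(c);save(f,c+'1.png')
    for n,z in Z.items():
        for r in pinpoint(c,n)[:3]: print(c,n,round(r['p'],2),np.round(r['location'],1),np.round(atz(f,r['location'],z),4))
E
```

```text
{'t': 0.0, 'q': array([ 1.38811668e+00,  3.59385037e-01,  1.10750076e-02, -3.79918130e-04,
       -1.22411254e+00, -2.88094921e-01]), 'qd': array([-9.33534670e-05, -4.70848754e-04,  3.55384799e-04,  2.27211181e-05,
       -5.21205090e-04,  3.10314038e-03]), 'joint_efforts': array([ 1.77774906e-03, -5.82714343e+01,  2.93049037e+01,  6.99712291e+00,
        6.75340460e-03, -1.81191276e-04]), 'eef_pos': array([0.30595925, 0.60112373, 0.22562556]), 'ee_rot': array([-3.14147298e+00, -1.66070240e-03, -2.04170038e+00]), 'force': array([ 0.24615169, -0.49466358,  0.75780044]), 'moment': array([ 0.00082179,  0.02438041, -0.00585954]), 'width': 0.08769356287459257}
top control_on_top 0.59 [278.5 155.6] [0.7084 0.0012 0.072 ]
top control_on_top 0.44 [324.  232.5] [ 0.4981 -0.1113  0.072 ]
top control_on_top 0.23 [280.7 283.8] [0.3705 0.0036 0.072 ]
top shutter2_top 0.7 [200.6 248.5] [0.465  0.2074 0.072 ]
top down_top 0.68 [202.8 264.1] [0.4247 0.2005 0.076 ]
top down_top 0.6 [276.  210.2] [0.5592 0.0111 0.076 ]
top select_box 0.92 [347.4 225.1] [ 0.5264 -0.1836  0.    ]
top run_box 0.74 [203.1
[... 543 characters left out ...]
de control_on_top 0.59 [266.8 243.1] [ 0.494  -0.1115  0.072 ]
side shutter2_top 0.49 [298.9 262.9] [ 0.5292 -0.2058  0.072 ]
side down_top 0.64 [202.6 190.7] [0.4197 0.1983 0.076 ]
side select_box 0.88 [291.9 281. ] [ 0.5289 -0.1755  0.    ]
side run_box 0.95 [218.  208.6] [0.4638 0.2148 0.    ]
side mini_a 0.86 [274.3 234.7] [0.5654 0.0169 0.    ]
side mini_a 0.81 [248.7 243.2] [0.4887 0.0048 0.    ]
side till_roll 0.83 [384.4 374.6] [ 0.571  -0.4649  0.    ]
side coin_dish 0.97 [210.7 176.5] [0.5014 0.4529 0.    ]
side coin_dish 0.25 [336.5 225.3] [ 0.745  -0.0053  0.    ]
side corkscrew 0.88 [202.8 250.6] [0.3708 0.0175 0.    ]
side calculator 0.65 [337.8 228. ] [ 0.741  -0.0191  0.    ]
```

```bash
python3 - <<'E'
import cv2
for n,(a,b,c,d) in dict(top1=(150,120,400,308),side1=(150,140,390,320)).items():
    i=cv2.imread(f'pics/{n}.png')[b:d,a:c]
    cv2.imwrite(f'pics/{n}c.png',cv2.resize(i,None,fx=3.2,fy=3.2,interpolation=cv2.INTER_CUBIC))
E
```

```text
(no output)
```

View pics/top1c.png

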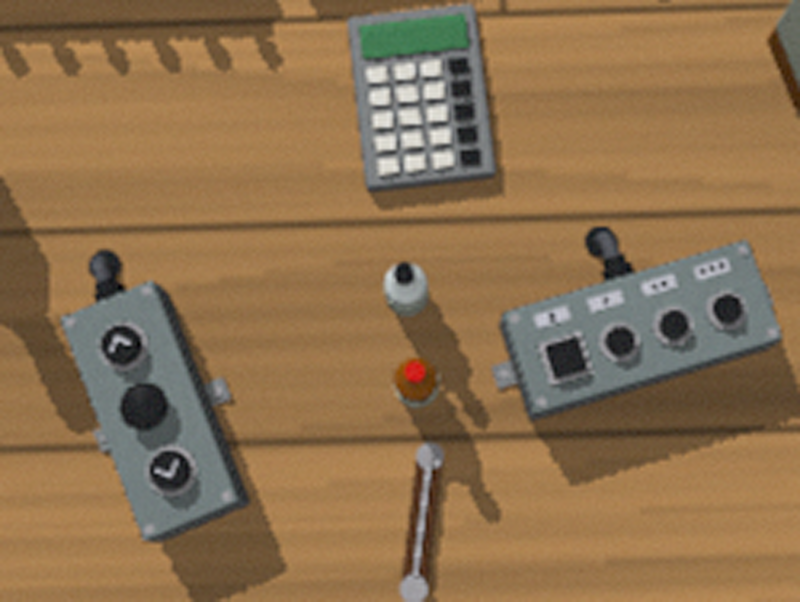

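View pics/side1c.png

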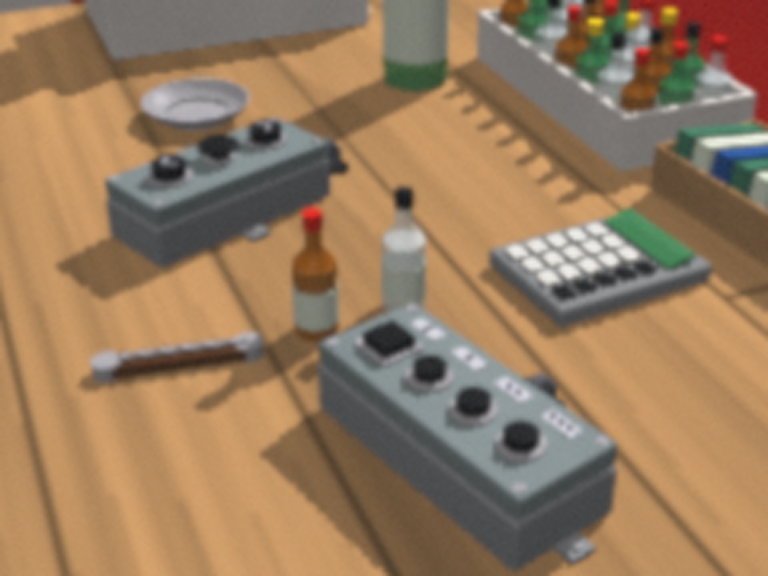

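The pictures show the run box on the left, with DOWN (V arrow) at about (203,266) in top. The select box is on the right, with the square at about (327,232) and selector 2 (two pips) at about (361,222). The bottles stand between the boxes. Next I'll refine these by dark-blob centroids and triangulation.

```bash
python3 - <<'E'
from h import *
seeds=dict(top={'sq':(327.2,231.9),'s1':(343.8,227),'s2':(360.6,221.9),'s3':(377.2,217),'down':(203.4,266.6),'up':(188,228),'stop':(195,247)},
 side={'sq':(271.2,246.3),'s1':(284,255.5),'s2':(297.8,265.6),'s3':(312,277),'down':(203,191.5),'up':(232.5,181),'stop':(217,186.5)})
zz=dict(sq=.072,s1=.072,s2=.072,s3=.072,down=.076,up=.076,stop=.081)
P={}
for c in seeds:
    f=grab_frame(c);g=f['pixels'].astype(int).max(2)
    P[c]={}
    for n,(u,v) in seeds[c].items():
        vv,uu=np.mgrid[int(v)-8:int(v)+10,int(u)-9:int(u)+11]
        m=(g[vv,uu]<60).astype(np.uint8)
        k,l,st,ce=cv2.connectedComponentsWithStats(m)
        i=1+np.argmin([np.hypot(*(x-[9,8])) - 0.02*a for x,a in zip(ce[1:],st[1:,4])])
        uv=ce[i]+[uu[0,0],vv[0,0]]
        P[c][n]=(uv,ray(f,uv))
        print(c,n,np.round(uv,1),st[i,4],np.round(atz(f,uv,zz[n]-.003),4))
for n in zz:
    A=np.zeros((3,3));b=np.zeros(3)
    for c in P:
        o,d=P[c][n][1];d=d/np.linalg.norm(d);M=np.eye(3)-np.outer(d,d);A+=M;b+=M@o
    print(n,np.round(np.linalg.solve(A,b),4))
E
```

```text
top sq [326.6 231.4] 102 [ 0.5012 -0.1184  0.069 ]
top s1 [343.5 226.3] 54 [ 0.5134 -0.1628  0.069 ]
top s2 [360.3 221.2] 54 [ 0.5256 -0.2069  0.069 ]
top s3 [376.7 216.2] 55 [ 0.5376 -0.2503  0.069 ]
top down [202.9 266.7] 87 [0.4183 0.2009 0.073 ]
top up [188.1 227.7] 83 [0.5199 0.2403 0.073 ]
top stop [194.6 246.7] 162 [0.4695 0.2215 0.078 ]
side sq [270.9 245.8] 88 [ 0.5003 -0.1209  0.069 ]
side s1 [283.6 255. ] 49 [ 0.5124 -0.1641  0.069 ]
side s2 [297.3 265.5] 57 [ 0.524 -0.209  0.069]
side s3 [312.2 276.4] 63 [ 0.5362 -0.2531  0.069 ]
side down [202.1 193.5] 31 [0.4154 0.1874 0.073 ]
side up [232.2 181.9] 29 [0.5165 0.2288 0.073 ]
side stop [217.4 185.5] 49 [0.4667 0.2114 0.078 ]
sq [ 0.5013 -0.1186  0.0673]
s1 [ 0.5133 -0.1628  0.068 ]
s2 [ 0.5254 -0.2071  0.0673]
s3 [ 0.5378 -0.2508  0.0668]
down [0.4184 0.2025 0.0654]
up [0.5205 0.2419 0.0667]
stop [0.4697 0.2228 0.0724]
```

```bash
python3 -m inch '0 19.5 -72 0 0 0 -47.6; 0 19.5 -72 0 0 0 -47.6; 0 19.5 -72 0 0 0 -47.6; 0 19.5 -72 0 0 0 -47.6; 0 19.5 -72 0 0 0 -47.6; 0 19.5 -72 0 0 0 -47.6; 0 19.5 -72 0 0 0 -47.6; 0 19.5 -72 0 0 0 -47.6; 0 19.5 -72 0 0 0 -47.6; 0 19.5 -72 0 0 0 -47.6; 0 19.5 -72 0 0 0 -47.6; 0 19.5 -72 0 0 0 -47.6' 20
```

```text
t: 2.7
eef_pos: [0.5015, -0.1207, 0.227]
ee_rot: [-3.141, 0.001, -2.873]
force: [1.7, 0.7, 1.1]
width: 0.0004
```

```bash
python3 -m inch '0 0 0.1 -5 0 0 0; 0 0 0.1 -10 0 0 0; 0 0 0.1 -13 0 0 0; 0 0 0.1 -13 0 0 0; 0 0 0.1 -13 0 0 0'; python3 - <<'E'
from h import *
s=telemetry.get_state();print(s['eef_pos'],s['ee_rot'],s['force'])
ims=[]
for c in('wrist','side'):
    f=grab_frame(c)
    im=f['pixels'][:,:,::-1].copy()
    for X in([.501,-.119,.072],[.5255,-.2075,.072],s['eef_pos']):
        p=proj(f,X)[0];print(c,p)
        if abs(p).max()<2000:cv2.circle(im,tuple(int(v) for v in p),2,(0,0,255),-1)
    if c=='side': im=cv2.resize(im[180:330,190:390],(560,420),interpolation=cv2.INTER_CUBIC)
    ims.append(im)
cv2.imwrite('pics/w2.png',cv2.resize(np.hstack(ims),(800,300)))
E
```

```text
t: 3.32
eef_pos: [0.5026, -0.1196, 0.0984]
ee_rot: [-3.141, 0.003, -2.872]
force: [0.1, 0.3, 0.6]
width: 0.0006
[ 0.50259289 -0.11962022  0.09835346] [-3.14069397e+00  2.68068211e-03 -2.87199640e+00] [0.09519458 0.2815127  0.57603852]
wrist [281.37121182 247.68362919]
wrist [281.84835825  82.38744935]
wrist [279.00158803 265.43991314]
side [270.90645534 244.17321406]
side [297.65473978 263.75718359]
side [271.63013142 234.32063259]
```

View pics/w2.png

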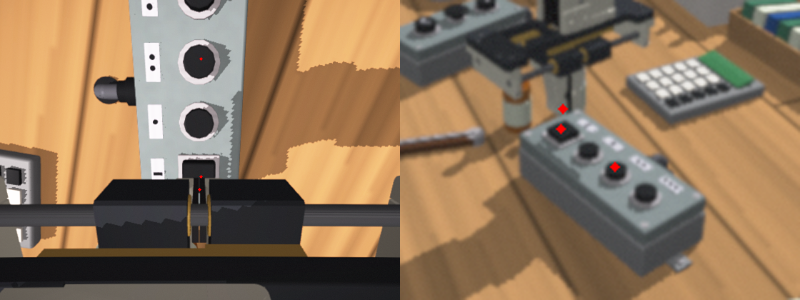

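```bash
python3 -m inch '0 -0.1 0 -1.5 0 0 0; 0 -0.1 0 -2.3 0 0 0; 0 -0.1 0 -2.7 0 0 0; 0 -0.1 0 -2.9 0 0 0; 0 -0.1 0 -3.1 0 0 0; 0 -0.1 0 -3.1 0 0 0'
```

```text
t: 4.18
eef_pos: [0.5014, -0.1195, 0.0678]
ee_rot: [-3.141, 0.003, -2.872]
force: [-4.6, 2.2, 5.0]
width: 0.0003
```

```bash
python3 -m inch '0 0 0 -0.15 0 0 0; 0 0 0 -0.3 0 0 0; 0 0 0 -0.3 0 0 0; 0 0 0 -0.3 0 0 0'
```

```text
t: 4.68
eef_pos: [0.5015, -0.1196, 0.0661]
ee_rot: [-3.14, 0.004, -2.872]
force: [-6.9, 2.5, 16.3]
width: 0.0004
```

```bash
python3 -m inch '0 0 0 1 0 0 0; 0 0 0 3 0 0 0; 0 0 0 3.2 0 0 0; 0 2.4 -8.8 3.2 0 0 0; 0 2.4 -8.8 3.2 0 0 0; 0 2.4 -8.8 3.2 0 0 0; 0 2.4 -8.8 3.2 0 0 0'; python3 - <<'E'
from h import *
s=telemetry.get_state();print(s['eef_pos'],s['force'])
E
```

```text
t: 5.55
eef_pos: [0.5251, -0.2075, 0.0975]
ee_rot: [-3.141, 0.003, -2.872]
force: [-1.0, -0.6, -0.5]
width: 0.0007
[ 0.52512646 -0.20746386  0.09747105] [-0.98228612 -0.61877193 -0.50020028]
```

Over selector 2, which also means control-on was released. Pressing it the same way.

```bash
python3 -m inch '0 0 0 -1.5 0 0 0; 0 0 0 -2.3 0 0 0; 0 0 0 -2.7 0 0 0; 0 0 0 -2.9 0 0 0; 0 0 0 -3.1 0 0 0; 0 0 0 -3.2 0 0 0; 0 0 0 -3.2 0 0 0'
```

```text
t: 6.42
eef_pos: [0.525, -0.2074, 0.0663]
ee_rot: [-3.141, 0.004, -2.872]
force: [-4.0, 3.1, 9.4]
width: 0.0003
```

```bash
python3 - <<'E'
from h import *
ims=[]
for c in('wrist','side'):
    f=grab_frame(c);im=f['pixels'][:,:,::-1]
    if c=='side': im=cv2.resize(im[180:330,190:390],(560,420),interpolation=cv2.INTER_CUBIC)
    ims.append(im)
cv2.imwrite('pics/w3.png',cv2.resize(np.hstack(ims),(800,300)))
print(telemetry.get_state()['force'],telemetry.get_state()['eef_pos'])
E
```

```text
[-3.53535595  3.47552478  8.7594044 ] [ 0.5249951  -0.20733978  0.06627575]
```

View pics/w3.png

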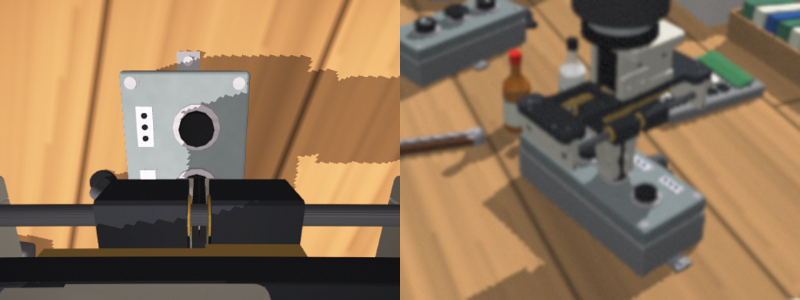

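Selector 2 is bottomed out: the finger is on the two-pip button and three-pip is free. Lifting high and going across to DOWN, turning at the same time.

```bash
python3 -m inch '0 0 0 3 0 0 0; 0 0 0 9 0 0 0; 0 0 0 14 0 0 0; 0 -10.7 40.8 14 0 0 95.8; 0 -10.7 40.8 14 0 0 95.8; 0 -10.7 40.8 14 0 0 95.8; 0 -10.7 40.8 14 0 0 95.8; 0 -10.7 40.8 14 0 0 95.8; 0 -10.7 40.8 14 0 0 95.8; 0 -10.7 40.8 14 0 0 95.8; 0 -10.7 40.8 14 0 0 95.8; 0 -10.7 40.8 14 0 0 95.8'
```

```text
t: 8.02
eef_pos: [0.418, 0.2017, 0.2064]
ee_rot: [-3.14, 0.004, -1.192]
force: [0.0, -0.7, 0.8]
width: 0.0
```

```bash
python3 -m inch '0 0 -0.1 -5 0 0 0; 0 0 -0.1 -9 0 0 0; 0 0 -0.1 -10.3 0 0 -0.5; 0 0 -0.1 -10.3 0 0 -0.5; 0 0 -0.1 -10.3 0 0 -0.5'; python3 - <<'E'
from h import *
s=telemetry.get_state();print(s['eef_pos'],s['ee_rot'],s['force'])
ims=[]
for c in('wrist','side'):
    f=grab_frame(c)
    im=f['pixels'][:,:,::-1].copy()
    for X in([.4183,.2005,.076],[.5205,.2405,.076],s['eef_pos']):
        p=proj(f,X)[0];print(c,p)
        if abs(p).max()<2000:cv2.circle(im,tuple(int(v) for v in p),2,(0,0,255),-1)
    if c=='side': im=cv2.resize(im[120:270,140:340],(560,420),interpolation=cv2.INTER_CUBIC)
    ims.append(im)
cv2.imwrite('pics/w4.png',cv2.resize(np.hstack(ims),(800,300)))
E
```

```text
t: 8.65
eef_pos: [0.4189, 0.2016, 0.1049]
ee_rot: [-3.137, 0.005, -1.201]
force: [0.4, -0.3, -0.3]
width: 0.0003
[0.41892008 0.20159724 0.10485968] [-3.1374726   0.00483111 -1.20089423] [ 0.41321823 -0.34424994 -0.31634794]
wrist [280.57299066 247.66299555]
wrist [280.42079117  47.32523438]
wrist [279.14884667 267.15542993]
side [201.93633882 190.47259653]
side [232.27083483 179.28514818]
side [201.14447531 181.07712218]
```

View pics/w4.png

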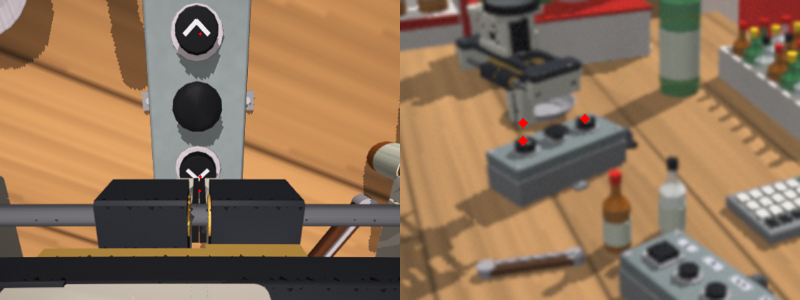

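```bash
python3 -m inch '0 0 0.1 -1.5 0 0 0; 0 0 0.1 -2.5 0 0 0; 0 0 0.1 -2.9 0 0 0; 0 0 0.1 -3.2 0 0 0; 0 0 0.1 -3.5 0 0 0; 0 0 0.1 -3.7 0 0 0; 0 0 0.1 -3.7 0 0 0; 0 0 0.1 -3.7 0 0 0'
```

```text
t: 9.75
eef_pos: [0.4187, 0.2024, 0.0684]
ee_rot: [-3.137, 0.005, -1.201]
force: [-3.4, -1.1, 8.9]
width: 0.0003
```

Now 7.6 mm in. A touch more to seat it on its stop.

```bash
python3 -m inch '0 0 0 -0.1 0 0 0; 0 0 0 -0.15 0 0 0; 0 0 0 -0.15 0 0 0; 0 0 0 -0.15 0 0 0'; python3 - <<'E'
from h import *
ims=[]
for c in('wrist','top'):
    f=grab_frame(c);im=f['pixels'][:,:,::-1]
    if c=='top': im=cv2.resize(im[130:310,160:400],(560,420),interpolation=cv2.INTER_CUBIC)
    ims.append(im)
cv2.imwrite('pics/w5.png',cv2.resize(np.hstack(ims),(800,300)))
for n in('mini_a','coin_dish','corkscrew','calculator'):
    print(n,[np.round(atz(f,r['location'],0),3) for r in pinpoint('top',n)[:2]])
s=telemetry.get_state();print(s['force'],s['eef_pos'],s['t'])
E
```

```text
t: 10.25
eef_pos: [0.4188, 0.2024, 0.0682]
ee_rot: [-3.137, 0.005, -1.2]
force: [-7.9, -1.9, 16.6]
width: 0.0003
mini_a [array([0.485, 0.004, 0.   ])]
coin_dish [array([0.504, 0.452, 0.   ])]
corkscrew [array([0.371, 0.004, 0.   ])]
calculator [array([0.747, 0.007, 0.   ])]
[-7.13729322 -1.68911178 16.22589888] [0.41874589 0.20237978 0.06817563] 10.55
```

View pics/w5.png

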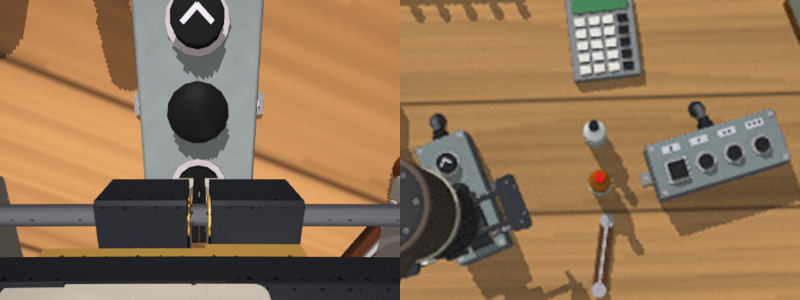

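The force rose from 8.9 to 16.6 N with almost no further travel, so DOWN is on its stop. Everything else is in place and the other buttons are out, so I'm handing in.

```bash
python3 -c "
from station import arm,telemetry
arm.job_done();s=telemetry.get_state();print(s['force'],s['eef_pos'],s['t'])"
```

```text
the job is handed in; nothing more can be done
the job is handed in; nothing more can be done
```

The job is handed in with DOWN still held fully in; no verdict was reported. I pressed control-on to its stop and let it out, did the same with selector 2 (two pips), then pressed DOWN and kept it there.

| Button | Estimated travel | Wrist force when pressed |
|---|---|---|
| Control-on | about 5.9 mm of 6 | 16 N upward, about 18 N in all |
| Selector 2 | about 5.7 mm of 6 | 9 N upward |
| DOWN (held) | about 7.8 mm of 8 | 16 N upward, about 18 N in all |

- **Travel:** these figures come from the finger height and the nominal button heights, not from a direct reading. For control-on and DOWN the force kept rising with little or no further travel. Selector 2's 9 N was above the 6 N its spring gives at the stop.
- **Last pictures:** UP and STOP were out and the select station's buttons looked out. The calculator, corkscrew and both bottles were in place by eye. Network positions for one bottle, the coin dish, the corkscrew and the calculator were within about 5 mm of where they were found at the start.
- **Not checked:** the till roll was out of view in the last crop, though the arm never went near it. The state reading after hand-in was refused, so the last figures are from just before, at 10.55 s.
- **Disagreement:** the networks' first positions for the buttons were partly wrong. I used dark-blob centres from the top and side cameras instead, which matched the button spacings given. For DOWN the wrist picture was 2–3 mm off that position, so I shifted the press about 2 mm.

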